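# Break a baking mould out of a leaning nested stack and lock the rest again

## Task

Draw the keeper pin of the leaning mould stand fully out, break the top steel mould loose from the stack and lift it straight off while the one below stays seated. Stand it upright in the empty part of the baking tray beside the mould already there, let go of it, and only then push the keeper pin fully home again. Leave everything else where it stands.

Things in the scene. Friction and masses are not known exactly. Their poses are not given: they have to be found in the camera images.
- stand: Fixed mould stand: square pale wooden foot 150 x 150 x 12 mm with a short wooden sleeve that leans 30 degrees from vertical. Origin: centre of the foot's underside; z up; the stack leans to its -x, roughly towards the robot; the keeper pin is at its right (-y). It stands at the left or the right of the work area, turned a little.
- sleeve: Leaning sleeve of the stand, 72 mm across, 58 mm long. Origin: centre of its lower end; its z is the stack's axis, leaning 30 degrees towards the robot; its y is the stand's y. A mould comes off only along +z. On its -y side, 45 mm from the axis, a steel bar 24 mm wide carries the bearing block (to z = 136 mm; pin handle to 164 mm), so grip with the fingers on this frame's +x and -x sides.
- pin_handle (a point): Middle of the free part of the pin's black handle: a flat tab 12 mm thick along the sleeve's y, 28 mm wide along its x; its free end is 16 mm further along the sleeve's +z, the 8 mm pin's axis 22 mm below. With the pin home, 33 mm are free between the tab and the bearing. Axes as the sleeve's. Pinch it across the 12 mm.
- pin (a joint): Travel of the keeper pin in m: 0 fully home (it reaches over the mouth of the top mould, 4 mm above the rim), growing as it is pulled along the sleeve's -y, to 0.048 fully out (then clear of the moulds). It is captive, resists with about 3 N of friction and stays where it is left.
- top_mould_mid (a point): Top mould of the stack: steel cup 80 mm high, lower 50 mm tapered (38 to 53 mm across), upper 30 mm a straight collar 62 mm across. Point on its axis, 40 mm above the base; z from base to rim. In the stack only the collar (10 to 40 mm above this point) stands free, right above the next collar: grip only that. Rubber pads hold it with 3 to 8 N for the first 10 mm. 60 to 120 g.
- lower_mould_mid (a point): The same kind of mould beneath it, seated in the sleeve (only its 62 mm collar shows); the point is on its axis 40 mm above its base. The sleeve holds it more firmly, with 15 to 24 N. It must stay where it is.
- tray: Fixed dark steel baking tray, 130 mm along its x, 200 mm along its y, rim 14 mm high, 3 mm walls and floor. Origin: centre of its underside; the inner floor is at z = 3 mm. It stands at the right of the work area or the left, whichever the stand does not take.
- tray_mould_mid (a point): A mould of the same kind that already stands upright in the +y half of the tray; the point is on its axis 40 mm above its base. Leave it alone.
- kitchen_timer: Bystander: round kitchen timer, 65 mm across, 58 mm high; origin at the centre of its underside.
- fork: Bystander: steel fork lying flat, 196 x 27 x 13 mm; origin at the centre of its underside.
Not all that is in view belongs to the job. Leave any pink look-alike of the part that bears top_mould_mid alone.

How it is judged:
By the outcome, as a careful person would: the job done as asked, in the order asked, and still so for the second after the job is handed in, with the robot touching nothing.
It also fails if it takes over 58 s, if anything falls off the work surface, if the arm or the gripper's body presses on something with over 40 N, if the wrist force passes 120 N, or if a joint passes its speed limit or range.

## Robot

A 7-joint arm with a two-finger parallel gripper is mounted at the origin on a cart in front of the work surface, level with it; the furniture and walls round the work are solid. World frame = base frame: x ahead of the robot, y to its left, z up, the work surface at z = 0. Lengths are in m, angles in rad, forces in N, time in s.
With the tool pointing down it reaches from about 0.4 to 0.925 m from the base axis. Payload 5.6 kg.
Tool frame: the origin (TCP) lies at the very end of the fingers, on their centre line; the grasp point (between the pads) lies 19 mm behind it; z points along the fingers, y is the line along which they close (so a half turn about z gives the same grasp; the last joint's range is limited). The gripper opens to 85 mm and grips with 20 to 120 N. Pads are 22 mm wide; open, the fingers measure 114 mm over their backs; the gripper's body (76 mm by 85 mm) begins 54 mm behind the grasp point. The pads swing forward as they close: fully open they stand 13 mm farther back than shut.
Start: joints at [1.138, 0.468, -0.012, 1.603, 0.006, 1.071, -0.056], TCP at [0.247, -0.601, 0.195] pointing down, gripper open.
Joint ranges: [-2.53, 2.53], [-0.31, 2.02], [-1.57, 1.55], [0.28, 2.44], [-1.29, 4.43], [0.15, 1.84], [-2.92, 2.92]. Speed limits (rad/s): [2.57, 2.57, 3.14, 3.14, 3.14, 3.14, 3.14].

## Interface

Orientations are given as a unit quaternion [x, y, z, w].
In Python, from workcell import arm gives the robot as it stands. The module is installed in compiled form; this text tells all that it offers.
- The arm moves only by the shell command python3 -m jog 'ROWS' [FORCE]. ROWS is JSON, a list of rows, each a list of 3 entries, a list of its own where there are three numbers: the shift along the world's x, y, z scaled (see below), then the turn about the world's z scaled (see below), then the closure, from 0 (fully open) to 1 (shut). A call has 1 to 20 rows; each row shifts and turns the commanded pose from where the row before left it; what a row does not reach is not made up. The controller multiplies each number of a shift by 5 cm and each number of a turn by 0.15 rad. A row lasts 1/8 s, in which the tool goes at most 62.5 mm and 10.7 degrees, less where a joint would pass 70% of its speed; a pose out of reach is approached as far as the arm can. A call with a number of a shift or a turn outside -1 to 1 is refused whole. A call with a gripper value outside its range is refused whole. The fingers move at their own pace and stop on an object; FORCE is the grip in N (left out, the last holds). Time passes only in rows, so rows that do not move let the fingers close. It gives the time, the measured TCP pose, the force and the opening at its end, in the units of the state.
- arm.get_obs(): the state, without advancing time (a new reading comes with each control period).
- arm.camera(name): name is "scene" or "top"; returns a dict with "image" (400x640x3 uint8, red, green, blue), "z_map" (400x640 float32, m along the optical axis (not along the pixel's ray), 0 where there is no reading), "fx", "fy", "cx", "cy" (pixels), "view" (4x4, takes a point from world to camera coordinates). Camera axes: x right, y down, z forward; pixel columns grow to the right and rows downward; lengths in m; the calibration is good to about 2 mm. A picture is of the moment at which its call begins.
- arm.job_done(): hands the job in, once; it reports no verdict.
The state is a dict: "t": time; "joints": joint angles; "qd": joint speeds; "effort": joint torques, N m; "position": TCP position; "ee_rot": TCP orientation; "wrist_force": force on the tool from outside, world axes, zero at the start; "ft_torque": the same for the moment, N m; "finger_gap": finger opening in m.
Only numpy, scipy, OpenCV 4.12 (cv2) and the standard library are available. Lean on these libraries where they do the work, as an engineer would, in place of code of your own. Each camera call takes 0.05 s, during which the arm holds its last target. There are 200 camera calls.

## Working session

There is one attempt and no reset: what is moved stays moved. The work goes in short steps, Python scripts to look and compute and a shell command to move; the robot and the scene stay as the last step left them, time stands still between calls to the robot, and variables do not carry over. Pictures are saved under pics/ and viewed, on a budget of 10 in all, crops included, one or two more only if the job needs it, and the job is handed in when it is done.

```bash
mkdir -p pics; cat > h.py <<'E'
import numpy as np, cv2
from workcell import arm
def cam(n):
    c=arm.camera(n); np.savez(f'pics/{n}.npz',**c); return c
def load(n): return dict(np.load(f'pics/{n}.npz'))
def save(c,name,box=None,s=1):
    im=c['image'][:,:,::-1]
    if box: u0,v0,u1,v1=box; im=im[v0:v1,u0:u1]
    cv2.imwrite('pics/'+name,cv2.resize(im,None,fx=s,fy=s,interpolation=cv2.INTER_CUBIC))
def cloud(c):
    z=c['z_map']; v,u=np.mgrid[:400,:640]
    P=np.stack([(u-c['cx'])/c['fx']*z,(v-c['cy'])/c['fy']*z,z,np.ones_like(z)],-1)
    W=P@np.linalg.inv(c['view']).T; W=W[...,:3]; W[z==0]=np.nan; return W
def proj(c,p):
    q=c['view']@np.r_[p,1]; return q[0]/q[2]*c['fx']+c['cx'],q[1]/q[2]*c['fy']+c['cy']
E
python3 - <<'E'
from h import *
for n in('scene','top'):
    c=cam(n); save(c,n+'0.png',s=1.25); print(n,np.linalg.inv(c['view']).round(3).tolist(),float(c['fx']))
o=arm.get_obs(); print({k:np.round(v,3).tolist() for k,v in o.items()})
E
```

```text
scene [[-0.303, -0.581, 0.756, -0.047], [-0.953, 0.179, -0.244, 0.327], [0.007, -0.794, -0.608, 0.636], [0.0, 0.0, 0.0, 1.0]] 407.01079578382513
top [[-0.014, -0.989, 0.146, 0.46], [-1.0, 0.015, 0.01, 0.113], [-0.012, -0.146, -0.989, 1.011], [0.0, 0.0, 0.0, 1.0]] 398.7597094440846
{'t': 0.1, 'joints': [1.138, 0.468, -0.012, 1.604, 0.006, 1.071, -0.056], 'qd': [0.0, -0.003, 0.001, -0.004, 0.0, 0.001, 0.003], 'effort': [0.002, -53.352, 0.022, -25.197, 0.012, 0.004, -0.0], 'position': [0.247, -0.601, 0.195], 'ee_rot': [0.981, 0.194, -0.0, -0.001], 'wrist_force': [0.516, -0.419, -0.88], 'ft_torque': [0.005, 0.023, -0.013], 'finger_gap': 0.086}
```

View pics/scene0.png

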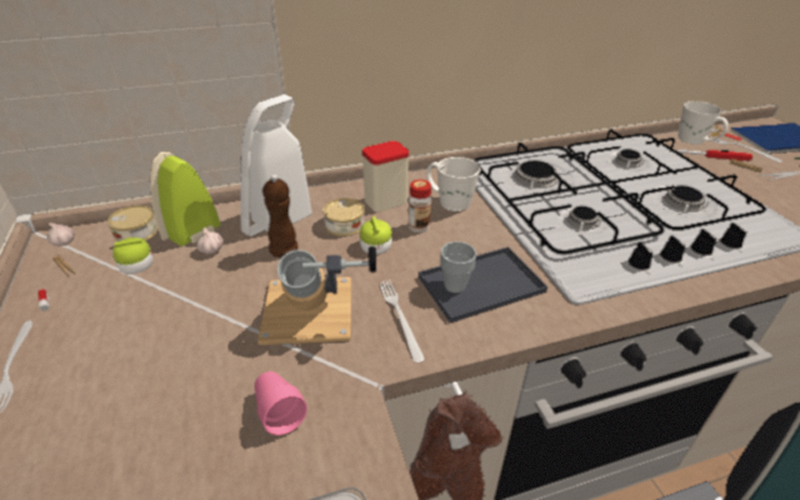

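View pics/top0.png

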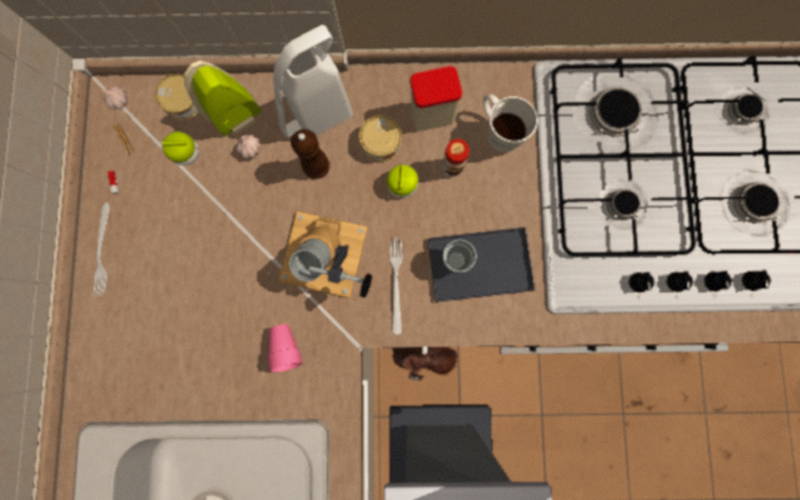

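```bash
python3 - <<'E'
from h import *
t=load('top'); s=load('scene')
a=t['image'][165:240,210:310]; b=s['image'][185:285,190:320]
A=cv2.resize(a[:,:,::-1],(800,600),interpolation=cv2.INTER_CUBIC)
B=cv2.resize(b[:,:,::-1],None,fx=6,fy=6,interpolation=cv2.INTER_CUBIC)[:600]
cv2.imwrite('pics/t1.png',A); cv2.imwrite('pics/s1.png',B)
W=cloud(t); 
def rect(m,name):
    P=W[m][:,:2].astype(np.float32); r=cv2.minAreaRect(P*1000); print(name,len(P),np.round(cv2.boxPoints(r),1).tolist(),r)
    return r
hsv=cv2.cvtColor(t['image'],cv2.COLOR_RGB2HSV)
v,u=np.mgrid[:400,:640]
box=lambda u0,v0,u1,v1:(u>=u0)&(u<u1)&(v>=v0)&(v<v1)
m=box(220,165,300,245)&(abs(W[...,2]-.012)<.004); rect(m,'foot')
m=box(335,175,435,250)&(W[...,2]<.025)&(t['image'].max(2)<75); rect(m,'tray')
m=box(345,185,390,225)&(W[...,2]>.076); P=W[m]; print('traymould',len(P),P[:,:2].min(0),P[:,:2].max(0),P[:,2].max(), cv2.minEnclosingCircle((P[:,:2]*1000).astype(np.float32)))
m=box(280,210,300,240)&(W[...,2]>.05); P=W[m]; print('handle',len(P),P.min(0),P.max(0),P.mean(0))
m=box(210,165,300,245)&(W[...,2]>.06); P=W[m]; print('zmax',P.max(0),P.min(0)); np.save('pics/stk.npy',P)
E
```

```text
foot 1525 [[478.29998779296875, 236.39999389648438], [659.0, 192.60000610351562], [694.5999755859375, 339.1000061035156], [513.7999877929688, 382.8999938964844]] ((586.4454956054688, 287.7431640625), (150.76681518554688, 185.9969940185547), 76.36013793945312)
tray 3054 [[504.20001220703125, 58.099998474121094], [524.0, -140.89999389648438], [650.0999755859375, -128.39999389648438], [630.4000244140625, 70.69999694824219]] ((577.179443359375, -35.1243896484375), (126.77892303466797, 200.0084686279297), 5.668751239776611)
traymould 110 [ 0.55513532 -0.01661209] [0.61642432 0.04455718] 0.0873309072990015 ((586.1329345703125, 14.215109825134277), 31.042774200439453)
handle 160 [0.50636194 0.17559301 0.13572788] [0.54676969 0.21152801 0.18105786] [0.52910226 0.18768026 0.16133163]
zmax [0.64665588 0.32280647 0.18105786] [0.50636194 0.17559301 0.06009547]
```

View pics/t1.png

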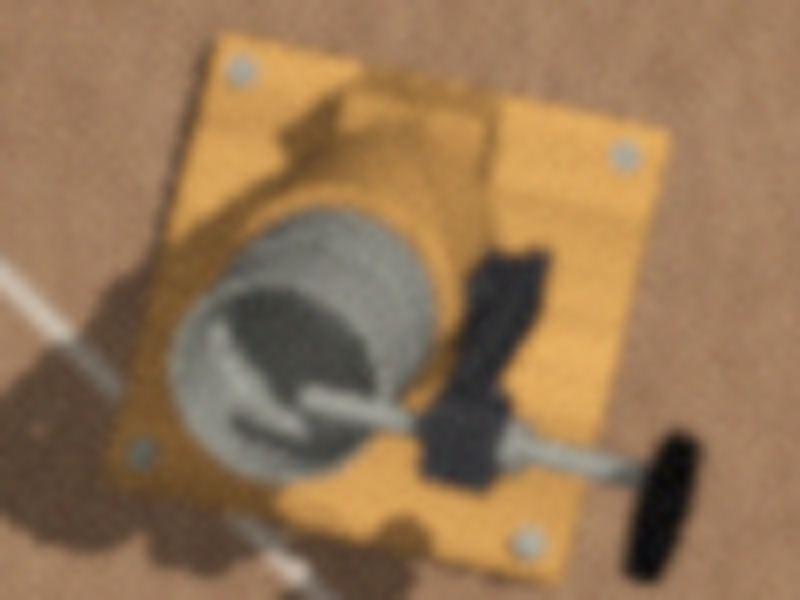

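View pics/s1.png

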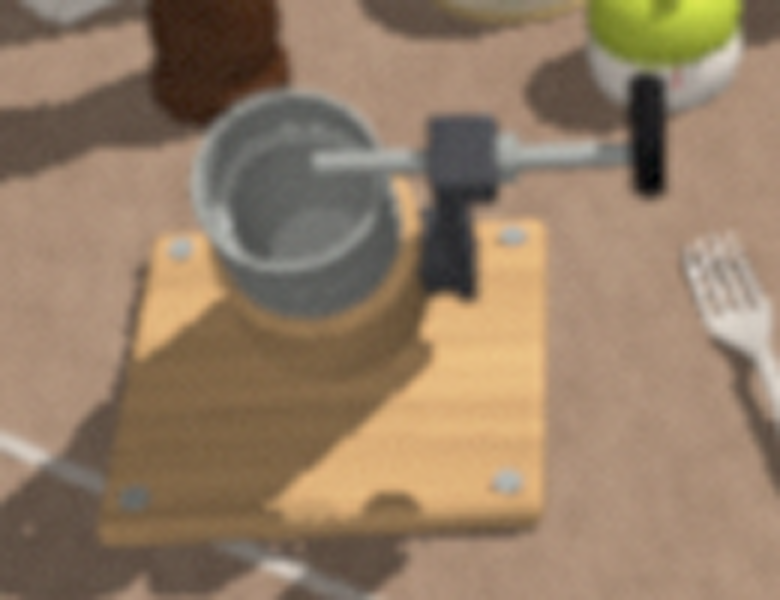

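```bash
cat >> h.py <<'E'
YAW=np.radians(-13.65)
def ray(c,u,v,z):
    M=np.linalg.inv(c['view']); d=M[:3,:3]@np.r_[(u-c['cx'])/c['fx'],(v-c['cy'])/c['fy'],1]; o=M[:3,3]; return o+d*(z-o[2])/d[2]
cy,sy=np.cos(YAW),np.sin(YAW)
c3,s3=np.cos(np.pi/6),.5
ey=np.array([-sy,cy,0]); ex0=np.array([cy,sy,0]); ez=-s3*ex0+c3*np.array([0,0,1]); ex=c3*ex0+s3*np.array([0,0,1])
R=np.c_[ex,ey,ez]
E
python3 - <<'E'
from h import *
t=load('top'); s=load('scene')
pc=[(218,32),(670,130),(560,585),(105,480)]
C=[ray(t,210+a/8,165+b/8,.012) for a,b in pc]
F=np.mean(C,0); F[2]=0; print('foot',F.round(4),[np.round(x[:2],3).tolist() for x in C])
for n,c,bx in(('top',t,(215,165,300,245)),('scene',s,(215,195,308,255))):
    W=cloud(c); u0,v0,u1,v1=bx; im=c['image'][v0:v1,u0:u1].astype(int); P=W[v0:v1,u0:u1]
    L=(P-F)@R*1000
    g=(P[...,2]>.06)
    h=g&(L[...,1]<-80); Q=L[h]; print(n,'handle L min/max/med',len(Q),np.percentile(Q,[3,97,50],axis=0).round(1).tolist())
    k=g&(L[...,1]<-80)&(im.max(2)<40); Q=L[k]; print(' black',len(Q),np.percentile(Q,[3,97,50],axis=0).round(1).tolist() if len(Q) else'')
    st=g&(abs(L[...,1])<34); Q=L[st]
    # outer collar side: fit
    for z0 in range(60,150,6):
        q=Q[(Q[:,2]>z0)&(Q[:,2]<z0+6)]
        if len(q)>4: print('  z',z0,len(q),'x',np.percentile(q[:,0],[2,98]).round(1),'y',np.percentile(q[:,1],[2,98]).round(1))
E
```

```text
foot [0.602  0.2808 0.    ] [[0.691, 0.336], [0.657, 0.191], [0.513, 0.226], [0.548, 0.37]]
top handle L min/max/med 162 [[24.4, -117.6, 141.8], [48.6, -82.5, 182.2], [37.4, -110.7, 167.5]]
 black 70 [[26.1, -117.6, 151.4], [48.7, -110.0, 182.4], [43.4, -113.8, 178.7]]
  z 60 54 x [14.4 70.1] y [-33.4  23.4]
  z 66 64 x [12.9 69.6] y [-33.2  24.6]
  z 72 144 x [12.8 69.2] y [-31.8  31.2]
  z 78 54 x [11.2 66. ] y [-26.9  25.4]
  z 84 64 x [11.2 65.4] y [-27.7  25.9]
  z 90 51 x [10.7 64.8] y [-27.3  27.1]
  z 96 53 x [ 9.1 65. ] y [-26.9  27. ]
  z 102 90 x [ 5.4 64.9] y [-27.8  30.6]
  z 108 83 x [ 4.2 63.4] y [-27.3  30.6]
  z 114 65 x [ 4.5 63.8] y [-27.8  30.8]
  z 120 73 x [ 4.5 64.1] y [-27.2  30.5]
  z 126 70 x [ 4.1 64.7] y [-27.7  31.4]
  z 132 103 x [ 4.1 64.1] y [-26.2  32.1]
  z 138 9 x [34.2 38.3] y [-32.6  -8.8]
  z 144 36 x [31.5 38.2] y [-32.4  -7.2]
scene handle L min/max/med 194 [[18.1, -119.2, 141.8], [42.1, -83.2, 181.6], [29.5, -111.5, 171.3]]
 black 70 [[17.9, -117.5, 150.1], [40.1, -111.4, 181.9], [24.8, -114.2, 179.0]]
  z 60 32 x [10.1 49.1] y [-27.1  18.9]
  z 66 65 x [-2.7 50.2] y [-32.1  26.8]
  z 72 194 x [-2.2 51. ] y [-33.3  31.7]
  z 78 59 x [ 2.3 53.2] y [-29.9  22.2]
  z 84 71 x [ 2.2 53.6] y [-30.4  23.3]
  z 90 54 x [ 1.6 55.3] y [-27.   24.5]
  z 96 58 x [ 1.8 55. ] y [-29.9  23.5]
  z 102 115 x [ 1.3 59.5] y [-29.6  28.1]
  z 108 78 x [ 1.  59.8] y [-28.   27.6]
  z 114 63 x [ 1.1 59.8] y [-29.8  28.5]
  z 120 68 x [ 0.8 59.7] y [-30.3  28. ]
  z 126 82 x [ 0.8 59.8] y [-29.1  29.7]
  z 132 121 x [ 0.7 61.1] y [-27.7  29.1]
  z 138 14 x [28.4 36.2] y [-31.6 -10.4]
  z 144 43 x [28.  35.5] y [-32.6 -10.1]
```

```bash
python3 -m jog '[[[0.28,0.78,0.1],-0.21,0.3],[[0.28,0.78,0.1],-0.21,0.65],[[0.28,0.78,0.1],-0.21,0.65],[[0.28,0.78,0.1],-0.21,0.65],[[0.28,0.78,0.1],-0.21,0.65],[[0.28,0.78,0.1],-0.21,0.65],[[0.28,0.78,0.1],-0.21,0.65],[[0.28,0.78,0.1],-0.21,0.65],[[0.28,0.78,0.1],-0.21,0.65],[[0.28,0.78,0.1],-0.21,0.65],[[0.28,0.78,0.1],-0.21,0.65],[[0.28,0.78,0.1],-0.21,0.65],[[0.28,0.78,0],-0.21,0.65],[[0.28,0.78,0],-0.21,0.65],[[0.28,0.78,0],-0.21,0.65],[[0.28,0.78,0],-0.21,0.65],[[0.28,0.78,0],-0.21,0.65],[[0.28,0.78,0],-0.21,0.65],[[0.28,0.78,0],-0.21,0.65],[[0,0,0],-0.2,0.65]]' 30
cat >> h.py <<'E'
F=np.array([.602,.2808,0])
def Lw(*p): return F+R@(np.array(p)/1000)
def st():
    from scipy.spatial.transform import Rotation as Ro
    o=arm.get_obs(); M=Ro.from_quat(o['ee_rot']).as_matrix(); ty=M[:,1]; ty=ty*np.sign(ty[1])
    print('t %.2f'%o['t'],'pos',np.round(o['position'],4),'tool y deg %.2f'%np.degrees(np.arctan2(ty[1],ty[0])),'tilt',M[:,2].round(3),'F',np.round(o['wrist_force'],1),'T',np.round(o['ft_torque'],2),'gap %.4f'%o['finger_gap']); return o
E
python3 -c "
from h import *
o=st(); print((Lw(33,-114,166)-o['position'])*20)"
```

```text
t: 2.6
position: [0.5127, 0.1433, 0.2549]
ee_rot: [0.993, -0.117, -0.001, -0.001]
wrist_force: [-0.3, -0.9, -0.1]
finger_gap: 0.0301
t 2.60 pos [0.5127 0.1433 0.2549] tool y deg 76.56 tilt [-0.001  0.002 -1.   ] F [-0.3 -0.9 -0.1] T [-0.02  0.11  0.02] gap 0.0301
[ 0.19037093  0.79219316 -1.89279317]
```

```bash
python3 -m jog '[[[0.19,0.4,0],0,0.65],[[0,0.4,0],0,0.65],[[0,0,-0.4],-0.02,0.65],[[0,0,-0.5],0,0.65],[[0,0,-0.5],0,0.65],[[0,0,-0.4],0,0.65],[[0,0,-0.2],0,0.65],[[0,0,0],0,0.65]]' 30
python3 - <<'E'
from h import *
o=st(); print((Lw(33,-114,166)-o['position'])*1000)
s=cam('scene'); save(s,'s2.png',(190,150,320,250),6)
E
```

```text
t: 3.6
position: [0.5221, 0.179, 0.1549]
ee_rot: [0.993, -0.121, -0.001, 0.0]
wrist_force: [-0.6, 0.0, 0.5]
finger_gap: 0.0297
t 3.60 pos [0.5221 0.179  0.1549] tool y deg 76.11 tilt [-0.001 -0.001 -1.   ] F [-0.6  0.   0.5] T [ 0.   -0.02  0.03] gap 0.0297
[0.10861173 3.85797617 5.33924148]
```

View pics/s2.png

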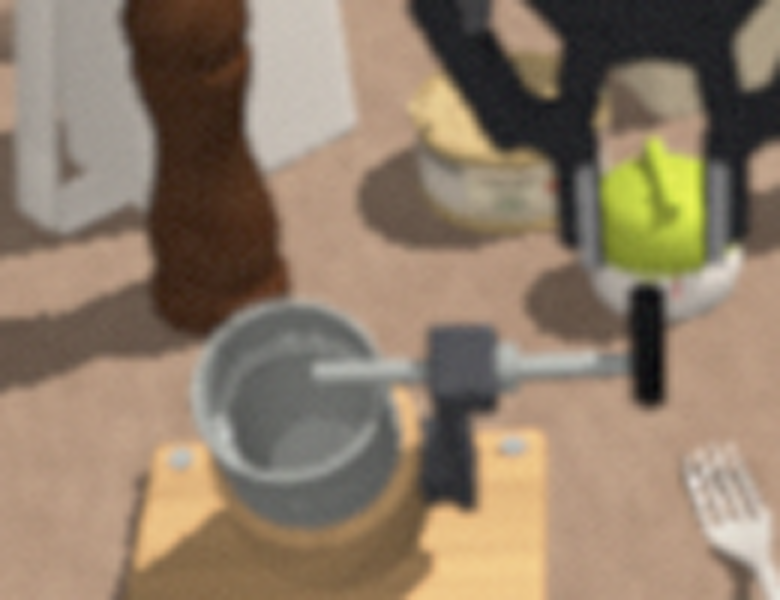

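```bash
python3 - <<'E'
from h import *
o=st()
for n in('scene','top'):
    c=cam(n)
    f=lambda p:np.round((np.array(proj(c,p))-[190,150])*6) if n=='scene' else np.round(proj(c,p),1)
    print(n,'tcp',f(o['position']),'handle',f(Lw(33,-114,166)),'rim',f(Lw(33,0,136)),'end',f(Lw(33,-114,182)))
    W=cloud(c); x,y=np.round(proj(c,o['position'])).astype(int)
    # fingertip points in cloud near
    m=np.linalg.norm(W[...,:2]-o['position'][:2],axis=2)<.06; m&=W[...,2]>.1
    P=W[m]; print(P[:,2].min(),np.percentile(P,[2,50,98],axis=0).round(3).tolist())
save(c,'t2.png',(240,150,340,225),8)
E
```

```text
t 3.65 pos [0.5226 0.1794 0.1557] tool y deg 76.12 tilt [ 0. -0. -1.] F [ 0.6  0.3 -0.2] T [ 0.01  0.   -0.  ] gap 0.0299
scene tcp [653. 342.] handle [643. 333.] rim [284. 381.] end [642. 314.]
0.12652249234099455 [[0.469, 0.134, 0.15], [0.497, 0.195, 0.399], [0.535, 0.235, 0.517]]
top tcp [294.2 229.7] handle [292.4 229.7] rim [245.  212.6] end [291. 233.]
0.4681901274582434 [[0.468, 0.129, 0.524], [0.512, 0.173, 0.565], [0.566, 0.227, 0.599]]
```

View pics/t2.png

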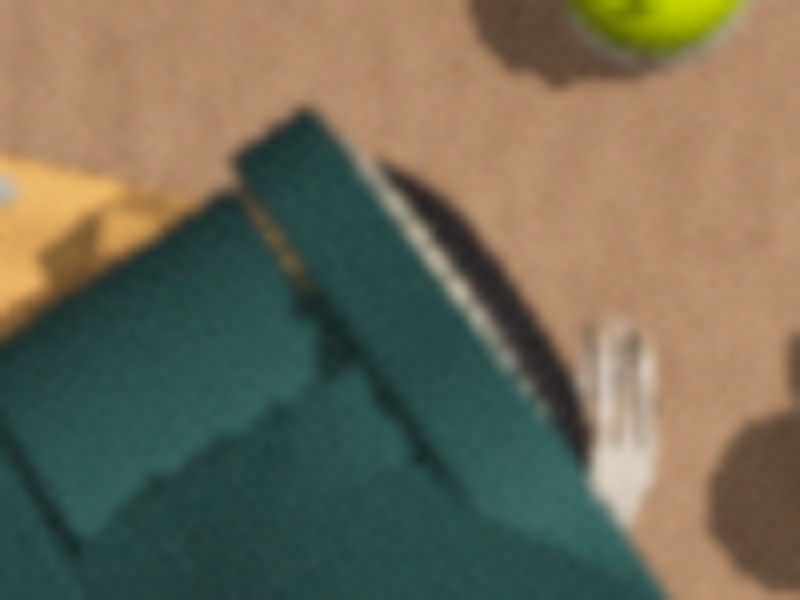

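```bash
python3 - <<'E'
from h import *
c=load('scene'); W=cloud(c)
for u in (285,287,288,289,307,308,310,311):
    print(u,[(v,W[v,u].round(3).tolist()) for v in (180,186,190,193,195)])
print('handle',[(v,W[v,298].round(3).tolist()) for v in (198,200,204,210,215)])
E
```

```text
285 [(180, [0.52, 0.204, 0.224]), (186, [0.519, 0.204, 0.212]), (190, [0.521, 0.205, 0.202]), (193, [0.773, 0.15, -0.0]), (195, [0.766, 0.152, -0.001])]
287 [(180, [0.516, 0.201, 0.226]), (186, [0.517, 0.201, 0.213]), (190, [0.519, 0.201, 0.203]), (193, [0.516, 0.202, 0.199]), (195, [0.763, 0.148, 0.0])]
288 [(180, [0.515, 0.2, 0.227]), (186, [0.517, 0.2, 0.213]), (190, [0.516, 0.2, 0.204]), (193, [0.516, 0.2, 0.198]), (195, [0.746, 0.149, 0.013])]
289 [(180, [0.517, 0.197, 0.225]), (186, [0.515, 0.198, 0.214]), (190, [0.515, 0.199, 0.205]), (193, [0.517, 0.198, 0.196]), (195, [0.736, 0.149, 0.02])]
307 [(180, [0.509, 0.167, 0.224]), (186, [0.51, 0.167, 0.211]), (190, [0.51, 0.167, 0.202]), (193, [0.509, 0.167, 0.196]), (195, [0.718, 0.107, 0.024])]
308 [(180, [0.507, 0.166, 0.225]), (186, [0.508, 0.166, 0.211]), (190, [0.507, 0.166, 0.203]), (193, [0.507, 0.166, 0.197]), (195, [0.72, 0.104, 0.022])]
310 [(180, [0.507, 0.162, 0.224]), (186, [0.506, 0.163, 0.212]), (190, [0.507, 0.162, 0.203]), (193, [0.508, 0.162, 0.195]), (195, [0.722, 0.099, 0.019])]
311 [(180, [0.51, 0.159, 0.222]), (186, [0.511, 0.159, 0.208]), (190, [0.51, 0.159, 0.199]), (193, [0.725, 0.095, 0.023]), (195, [0.727, 0.095, 0.015])]
handle [(198, [0.521, 0.181, 0.178]), (200, [0.519, 0.182, 0.175]), (204, [0.512, 0.184, 0.172]), (210, [0.504, 0.186, 0.164]), (215, [0.515, 0.183, 0.143])]
```

```bash
python3 -m jog '[[[0,0.04,-0.3],0,0.65],[[0,0,-0.2],0,0.65],[[0,0,0],0,0.65]]'
python3 - <<'E'
from h import *
o=st(); c=cam('scene'); save(c,'s3.png',(240,150,340,225),8)
W=cloud(c); f=lambda p:np.round((np.array(proj(c,p))-[240,150])*8)
print('tcp',f(o['position']))
for u in (288,308):
    print(u,[(v,W[v,u].round(3).tolist()) for v in range(190,212,2)])
E
```

```text
t: 4.12
position: [0.5216, 0.1814, 0.1291]
ee_rot: [0.993, -0.12, -0.001, 0.0]
wrist_force: [-0.8, -0.1, 0.5]
finger_gap: 0.0296
t 4.12 pos [0.5216 0.1814 0.1291] tool y deg 76.16 tilt [-0.002 -0.001 -1.   ] F [-0.8 -0.1  0.5] T [-0.01 -0.01  0.02] gap 0.0296
tcp [467. 547.]
288 [(190, [0.517, 0.2, 0.204]), (192, [0.514, 0.201, 0.202]), (194, [0.515, 0.201, 0.197]), (196, [0.515, 0.201, 0.192]), (198, [0.513, 0.201, 0.189]), (200, [0.515, 0.201, 0.183]), (202, [0.515, 0.201, 0.179]), (204, [0.515, 0.202, 0.174]), (206, [0.516, 0.202, 0.168]), (208, [0.711, 0.158, 0.0]), (210, [0.537, 0.197, 0.141])]
308 [(190, [0.507, 0.166, 0.203]), (192, [0.505, 0.167, 0.2]), (194, [0.507, 0.166, 0.195]), (196, [0.506, 0.166, 0.191]), (198, [0.506, 0.166, 0.186]), (200, [0.507, 0.166, 0.181]), (202, [0.506, 0.167, 0.177]), (204, [0.506, 0.167, 0.172]), (206, [0.705, 0.109, -0.0]), (208, [0.696, 0.111, 0.0]), (210, [0.689, 0.114, 0.0])]
```

View pics/s3.png

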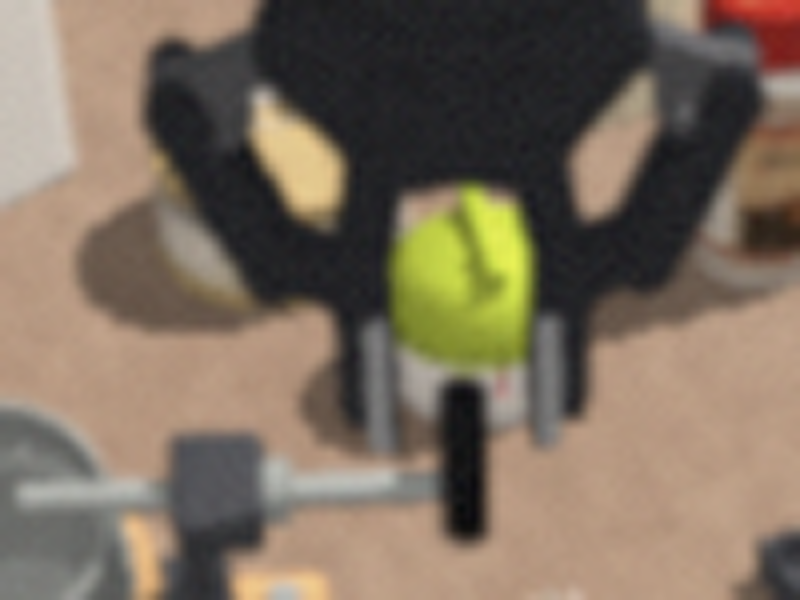

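```bash
python3 -m jog '[[[0,0,-0.3],0,0.65],[[0,0,0],0,0.65],[[0,0,0],0,1],[[0,0,0],0,1],[[0,0,0],0,1],[[0,0,0],0,1]]' 40
python3 -c "
from h import *
st()"
```

```text
t: 4.92
position: [0.5224, 0.1818, 0.1154]
ee_rot: [0.993, -0.121, 0.0, -0.0]
wrist_force: [-0.9, -0.0, -0.9]
finger_gap: 0.0113
t 4.92 pos [0.5224 0.1818 0.1154] tool y deg 76.15 tilt [ 0.  0. -1.] F [-0.9 -0.  -0.9] T [ 0.02 -0.01  0.06] gap 0.0113
```

```bash
python3 -m jog '[[[-0.04,-0.16,0],0,1],[[-0.04,-0.16,0],0,1],[[-0.04,-0.16,0],0,1],[[-0.04,-0.16,0],0,1],[[-0.04,-0.16,0],0,1],[[-0.035,-0.16,0],0,1],[[0,0,0],0,1],[[0,0,0],0,1]]' 40
python3 - <<'E'
from h import *
o=st(); d=np.array(o['position'])-[.5224,.1818,.1154]; print('pull',d@-ey*1000, 'force along y',np.dot(o['wrist_force'],ey))
E
```

```text
t: 5.92
position: [0.5116, 0.1373, 0.1155]
ee_rot: [0.993, -0.12, 0.001, -0.003]
wrist_force: [5.8, 11.6, -9.7]
finger_gap: 0.0108
t 5.92 pos [0.5116 0.1373 0.1155] tool y deg 76.26 tilt [ 0.003  0.006 -1.   ] F [ 5.8 11.6 -9.7] T [ 2.32 -1.18  0.03] gap 0.0108
pull 45.76750126879907 force along y 12.684914620269092
```

```bash
python3 -m jog '[[[-0.015,-0.06,0],0,1],[[0,0,0],0,1],[[0,0,0],0,1]]' 60
python3 - <<'E'
from h import *
o=st(); d=np.array(o['position'])-[.5224,.1818,.1154]; print('pull',d@-ey*1000, 'force along y',np.dot(o['wrist_force'],ey))
c=cam('scene'); W=cloud(c); L=(W-F)@R*1000; im=c['image'].astype(int)
m=(L[...,2]>141)&(L[...,2]<148)&(abs(L[...,0]-31)<10)&(L[...,1]<40)&(L[...,1]>-190); print('pin y', np.percentile(L[m][:,1],[1,5,50,95,99]).round(1), np.sort(L[m][:,1])[-5:].round(1))
E
```

```text
t: 6.3
position: [0.5117, 0.1374, 0.1156]
ee_rot: [0.993, -0.119, 0.002, -0.005]
wrist_force: [9.2, 19.2, -14.4]
finger_gap: 0.0108
t 6.30 pos [0.5117 0.1374 0.1156] tool y deg 76.35 tilt [ 0.005  0.01  -1.   ] F [  9.2  19.2 -14.4] T [ 3.64 -1.73 -0.02] gap 0.0108
pull 45.701603333867915 force along y 20.862742581670634
pin y [-147.8 -144.  -107.8  -71.8  -68. ] [-69.8 -68.3 -68.1 -67.9 -49.5]
```

```bash
python3 -m jog '[[[0.02,0.075,0],0,1],[[0,0,0],0,0.65],[[0,0,0],0,0.65],[[0,0,0],0,0.65],[[0,0,0.4],0,0.65],[[0,0,0.5],0,0.65],[[0,0,0.5],0,0.65],[[0.2,0.58,0.2],0,0.65],[[0.21,0.58,0],0,0.7],[[0.21,0.58,0],0,0.7],[[0.21,0.58,0],0,0.7],[[0.21,0.58,0],0,0.7],[[0.21,0.58,0],0,0.7],[[0,0,0],0,0.7],[[0,0,0],0,0.7]]' 40
python3 - <<'E'
from h import *
o=st(); T=Lw(33,28.5,136)+5.8e-3*ex0; T[2]=.081; print('to go units',((T-o['position'])*20).round(3))
c=cam('scene'); W=cloud(c); L=(W-F)@R*1000
m=(L[...,1]<-140)&(L[...,1]>-200)&(W[...,2]>.1); m[:,:270]=0; print('handle y',np.percentile(L[m],[3,50,97],axis=0).round(1).tolist())
save(c,'s4.png',(205,150,305,225),8)
E
```

```text
t: 8.22
position: [0.5733, 0.3073, 0.1951]
ee_rot: [0.993, -0.121, -0.0, 0.001]
wrist_force: [0.0, -0.1, 0.0]
finger_gap: 0.0255
t 8.22 pos [0.5733 0.3073 0.1951] tool y deg 76.11 tilt [-0.001 -0.001 -1.   ] F [ 0.  -0.1  0. ] T [0.03 0.04 0.02] gap 0.0255
to go units [ 0.054  0.182 -2.282]
handle y [[28.7, -198.2, -142.9], [531.6, -167.4, -27.8], [614.7, -141.7, 175.7]]
```

View pics/s4.png

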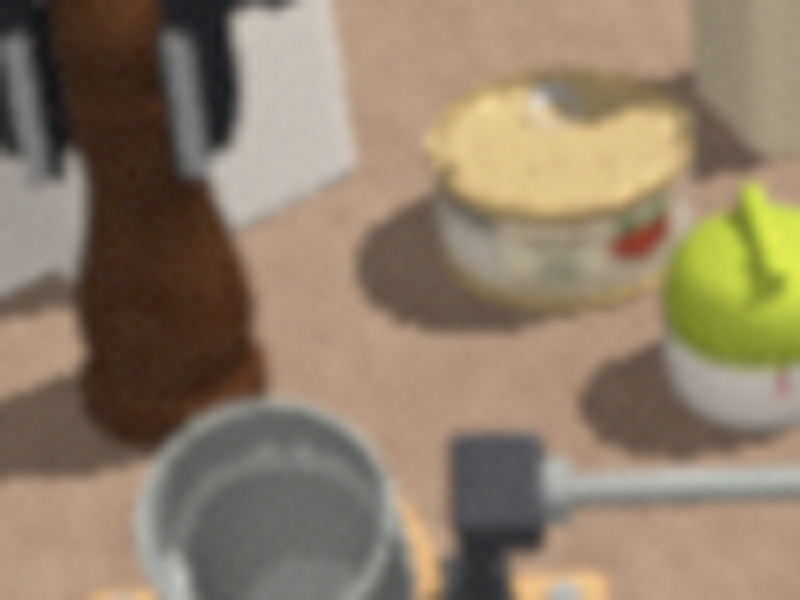

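```bash
python3 -m jog '[[[0.05,0.18,-0.3],0,0.7],[[0,0,-0.5],0,0.7],[[0,0,-0.5],0,0.7],[[0,0,-0.3],0,0.7],[[0,0,0],0,0.7]]' 40
python3 - <<'E'
from h import *
o=st(); T=Lw(33,28.5,136)+5.8e-3*ex0; T[2]=.081; print('to go units',((T-o['position'])*20).round(3))
c=cam('scene'); save(c,'s5.png',(205,150,305,225),8)
E
```

```text
t: 8.9
position: [0.5752, 0.3168, 0.1138]
ee_rot: [0.993, -0.121, -0.001, 0.001]
wrist_force: [0.5, -0.1, 0.2]
finger_gap: 0.0255
t 8.90 pos [0.5752 0.3168 0.1138] tool y deg 76.13 tilt [-0.002 -0.001 -1.   ] F [ 0.5 -0.1  0.2] T [-0.02  0.    0.04] gap 0.0255
to go units [ 0.016 -0.008 -0.657]
```

View pics/s5.png

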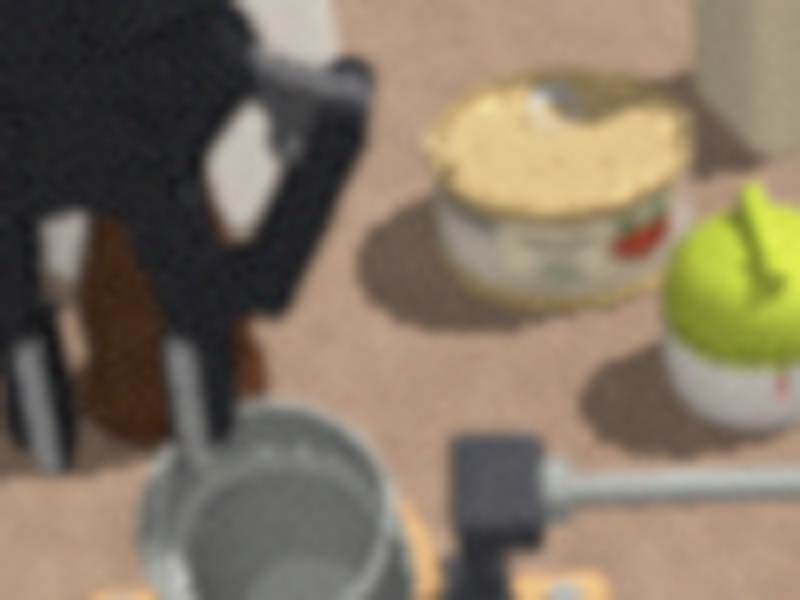

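```bash
python3 -m jog '[[[0.01,0,-0.25],0,0.7],[[0,0,-0.2],0,0.7],[[0,0,-0.2],0,0.7],[[0,0,0],0,0.7]]' 40
python3 - <<'E'
from h import *
o=st(); T=Lw(33,28.5,136)+5.8e-3*ex0; T[2]=.081; print('to go units',((T-o['position'])*20).round(3))
c=cam('scene'); save(c,'s6.png',(205,160,305,235),8)
E
```

```text
t: 9.45
position: [0.5758, 0.317, 0.0817]
ee_rot: [0.993, -0.121, -0.001, 0.001]
wrist_force: [-0.0, -0.6, 0.0]
finger_gap: 0.0258
t 9.45 pos [0.5758 0.317  0.0817] tool y deg 76.15 tilt [-0.002 -0.001 -1.   ] F [-0.  -0.6  0. ] T [-0.   -0.01  0.  ] gap 0.0258
to go units [ 0.005 -0.012 -0.013]
```

View pics/s6.png

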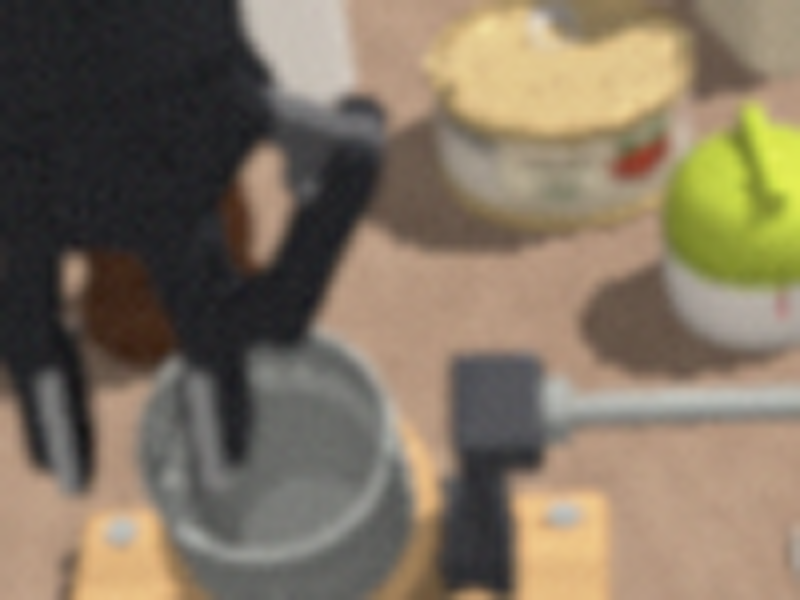

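```bash
python3 -m jog '[[[0,0,0],0,0.9],[[0,0,0],0,1],[[0,0,0],0,1],[[0,0,0],0,1]]' 60
python3 -c "
from h import *
st()"
```

```text
t: 10.0
position: [0.5757, 0.3173, 0.0829]
ee_rot: [0.993, -0.121, -0.001, 0.0]
wrist_force: [-4.9, -2.4, 2.4]
finger_gap: 0.002
t 10.00 pos [0.5757 0.3173 0.0829] tool y deg 76.15 tilt [-0.001 -0.001 -1.   ] F [-4.9 -2.4  2.4] T [-0.4   1.07 -0.08] gap 0.0020
```

```bash
python3 -m jog '[[[-0.049,0.012,0.087],0,1],[[-0.049,0.012,0.087],0,1],[[-0.049,0.012,0.087],0,1],[[-0.049,0.012,0.087],0,1],[[0,0,0],0,1]]' 80
cat >> h.py <<'E'
def rims(c):
    W=cloud(c); L=(W-F)@R*1000; P=L[(abs(L[...,0]-33)<45)&(abs(L[...,1])<33)&(L[...,2]>60)&(L[...,2]<260)]
    return P
E
python3 - <<'E'
from h import *
o=st(); print('lift',(np.array(o['position'])-[.5757,.3173,.0829])@ez*1000)
c=cam('scene'); P=rims(c)
f=P[(P[:,0]<8)&(P[:,1]<15)]  # front outer wall / rim
for z0 in range(84,160,5):
    q=P[(P[:,2]>=z0)&(P[:,2]<z0+5)&(P[:,1]>-20)&(P[:,1]<10)]; print(z0,len(q),q[:,0].min().round(1) if len(q) else '',end=' | ')
E
```

```text
t: 10.62
position: [0.5669, 0.3211, 0.1015]
ee_rot: [0.993, -0.12, 0.001, -0.001]
wrist_force: [-0.9, 1.5, -0.5]
finger_gap: 0.0017
t 10.62 pos [0.5669 0.3211 0.1015] tool y deg 76.19 tilt [ 0.002  0.002 -1.   ] F [-0.9  1.5 -0.5] T [0.23 0.36 0.02] gap 0.0017
lift 20.87151927368959
84 31 1.6 | 89 34 1.2 | 94 38 1.6 | 99 47 1.3 | 104 35 1.8 | 109 24 9.1 | 114 30 8.2 | 119 11 16.5 | 124 34 6.0 | 129 41 4.7 | 134 29 4.1 | 139 29 4.0 | 144 30 4.2 | 149 28 4.4 | 154 43 4.9 | 159 0  |
```

```bash
python3 -m jog '[[[-0.097,0.024,0.173],0,1],[[-0.097,0.024,0.173],0,1],[[-0.097,0.024,0.173],0,1],[[-0.097,0.024,0.173],0,1],[[-0.097,0.024,0.173],0,1],[[-0.097,0.024,0.173],0,1],[[-0.097,0.024,0.173],0,1],[[0,0,0.4],0,1],[[0,0,0.4],0,1],[[0,0,0],0,1]]' 80
python3 - <<'E'
from h import *
o=st()
c=cam('scene'); W=cloud(c); L=(W-F)@R*1000
p=L[(abs(L[...,0]-33)<40)&(abs(L[...,1])<33)&(L[...,2]>60)&(L[...,2]<125)]
print('stack zmax',p[:,2].max(), np.percentile(p[p[:,2]>98],[2,98],axis=0).round(1).tolist())
c2=cam('top')
for n,c in(('s7',c),('t7',c2)):
    u,v=np.array(proj(c,np.array(o['position'])+[0,0,.02])).astype(int); print(n,u,v); save(c,n+'.png',(max(u-50,0),max(v-37,0),u+50,v+38),4)
a=cv2.imread('pics/s7.png');b=cv2.imread('pics/t7.png'); cv2.imwrite('pics/both7.png',np.hstack([a[:300,:400],b[:300,:400]]))
E
```

```text
t: 11.92
position: [0.5341, 0.3292, 0.2036]
ee_rot: [0.993, -0.121, 0.002, -0.001]
wrist_force: [0.2, -0.1, -2.0]
finger_gap: 0.0014
t 11.93 pos [0.5341 0.3292 0.2036] tool y deg 76.13 tilt [ 0.004  0.002 -1.   ] F [ 0.2 -0.1 -2. ] T [ 0.03  0.03 -0.01] gap 0.0014
stack zmax 107.59732114089246 [[1.9, -29.9, 98.5], [62.1, 29.6, 106.7]]
s7 210 188
t7 216 222
```

View pics/both7.png

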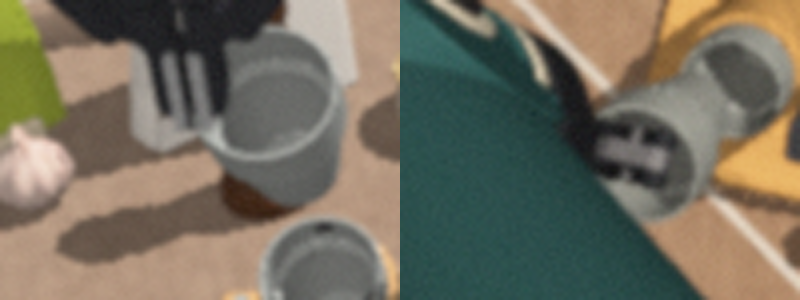

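```bash
cat >> h.py <<'E'
from scipy.optimize import least_squares
from scipy.spatial.transform import Rotation as Ro
def prof(r,z):  # distance to outer/inner cup surface (mm), axis frame, z from base
    def seg(a,b):
        a=np.array(a,float);b=np.array(b,float);d=b-a;t=np.clip(((r-a[0])*d[0]+(z-a[1])*d[1])/(d@d),0,1); return np.hypot(r-a[0]-t*d[0],z-a[1]-t*d[1])
    S=[((0,0),(19,0)),((19,0),(26.5,50)),((26.5,50),(31,50)),((31,50),(31,80)),((31,80),(29,80)),((29,80),(29,51)),((29,51),(25,48)),((25,48),(17.5,2)),((17.5,2),(0,2))]
    return np.min([seg(*s) for s in S],0)
def fitcup(P,base,ax):  # P world m; base guess m; ax guess unit
    u=np.cross(ax,[0,1,0]);u/=np.linalg.norm(u);v=np.cross(ax,u)
    def mk(p): a=ax+p[3]*u+p[4]*v; return base+p[:3]/1000,a/np.linalg.norm(a)
    def res(p):
        b,a=mk(p); q=(P-b)*1000; z=q@a; r=np.linalg.norm(q-np.outer(z,a),axis=1); return prof(r,z)
    s=least_squares(res,[0,0,0,0,0],loss='soft_l1',f_scale=1.5); b,a=mk(s.x); return b,a,np.median(res(s.x))
def seecup(c,base,ax,rad=.005):
    W=cloud(c).reshape(-1,3); im=c['image'].reshape(-1,3).astype(int); ok=~np.isnan(W[:,0])&(im.max(1)>75)&(im.max(1)-im.min(1)<32)
    W=W[ok]; 
    for rad in(.008,.005):
        q=W-base; z=q@ax; r=np.linalg.norm(q-np.outer(z,ax),axis=1); k=prof(r*1000,z*1000)<rad*1000
        base,ax,m=fitcup(W[k],base,ax)
    print('cup base',base.round(4),'mid',(base+.04*ax).round(4),'axis',ax.round(3),'tilt %.1f'%np.degrees(np.arccos(ax[2])),'n',k.sum(),'res %.2f'%m); return base,ax
E
python3 - <<'E'
from h import *
c=load('scene'); o=st()
b0=Lw(33,0,56)+np.array(o['position'])-[.5757,.3173,.0829]
print(b0); seecup(c,b0,ez); seecup(load('top'),b0,ez)
print('lower'); seecup(c,Lw(33,0,26),ez)
for n in('scene','top'): seecup(load(n),np.array([.586,.014,.003]),np.array([0,0,1.]))
E
```

```text
t 12.03 pos [0.5329 0.3281 0.201 ] tool y deg 76.13 tilt [ 0. -0. -1.] F [-0.5 -0.7 -1.7] T [-0.    0.07 -0.02] gap 0.0014
[0.55973729 0.29144841 0.18311271]
cup base [0.559  0.2921 0.1874] mid [0.5403 0.2972 0.2223] axis [-0.47   0.128  0.873] tilt 29.1 n 1208 res 0.47
cup base [0.5613 0.2919 0.1875] mid [0.5432 0.2979 0.2226] axis [-0.452  0.152  0.879] tilt 28.5 n 624 res 0.46
lower
cup base [0.6154 0.2777 0.0395] mid [0.5961 0.2824 0.0743] axis [-0.481  0.118  0.869] tilt 29.7 n 821 res 0.50
cup base [0.5817 0.0112 0.0039] mid [0.5823 0.0118 0.0439] axis [0.015 0.015 1.   ] tilt 1.2 n 939 res 0.55
cup base [0.5841 0.0143 0.0071] mid [0.585  0.0142 0.0471] axis [ 0.023 -0.003  1.   ] tilt 1.4 n 502 res 0.52
```

```bash
python3 -m jog '[[[0,0,0.4],0,1],[[0,0,0.4],0,1],[[0,0,0.4],0,1],[[0.016,-0.5,0],0.19,1],[[0.016,-0.66,0],0.19,1],[[0.016,-0.66,0],0.19,1],[[0.016,-0.66,0],0.19,1],[[0.016,-0.66,0],0.19,1],[[0.016,-0.66,0],0.19,1],[[0.016,-0.66,0],0.19,1],[[0.016,-0.66,0],0.19,1],[[0.016,-0.66,0],0.19,1],[[0.016,-0.66,0],0.19,1],[[0.016,-0.66,0],0.19,1],[[0.016,-0.66,0],0.19,1],[[0,-0.2,0],0,1],[[0,0,0],0,1]]' 80
python3 - <<'E'
from h import *
o=st(); p=np.array(o['position']); a=np.radians(5.67); tx=np.array([np.cos(a),np.sin(a),0]); ax=-.48*tx+[0,0,.877]
b0=p+[.0372,-.0256,-.0155]
for n in('scene','top'): b,A=seecup(cam(n),b0,ax); print('rel',(b-p).round(4))
print(((np.array([.543,-.069,.028])-p)*20).round(3))
E
```

```text
t: 14.15
position: [0.5425, -0.0696, 0.2615]
ee_rot: [0.999, 0.05, 0.0, -0.0]
wrist_force: [0.5, 0.7, -1.2]
finger_gap: 0.0013
t 14.15 pos [ 0.5425 -0.0696  0.2615] tool y deg 95.68 tilt [ 0.001  0.    -1.   ] F [ 0.5  0.7 -1.2] T [ 0.05 -0.05 -0.  ] gap 0.0013
cup base [ 0.5784 -0.0954  0.2448] mid [ 0.5595 -0.0955  0.28  ] axis [-0.474 -0.004  0.881] tilt 28.3 n 995 res 0.51
rel [ 0.0359 -0.0258 -0.0168]
cup base [ 0.5768 -0.0887  0.2404] mid [ 0.5604 -0.093   0.2765] axis [-0.412 -0.108  0.905] tilt 25.2 n 22 res 0.38
rel [ 0.0343 -0.0192 -0.0212]
[ 0.009  0.011 -4.671]
```

```bash
python3 -m jog '[[[0,0,-0.4],0,1],[[0,0,-0.6],0,1],[[0,0,-0.6],0,1],[[0,0,-0.6],0,1],[[0,0,-0.6],0,1],[[0,0,-0.6],0,1],[[0,0,-0.5],0,1],[[0,0,-0.3],0,1],[[0,0,-0.2],0,1],[[0,0,-0.05],0,1],[[0,0,0],0,1]]' 80
python3 - <<'E'
from h import *
o=st(); p=np.array(o['position'])
b,A=seecup(cam('scene'),p+[.0359,-.0258,-.0168],np.array([-.474,-.004,.881])); print('rel',(b-p).round(4),'low edge z',b[2]-.019*np.sqrt(1-A[2]**2))
E
```

```text
t: 15.62
position: [0.5428, -0.0696, 0.0389]
ee_rot: [0.999, 0.05, 0.0, 0.0]
wrist_force: [-0.6, 0.1, -1.2]
finger_gap: 0.0015
t 15.62 pos [ 0.5428 -0.0696  0.0389] tool y deg 95.75 tilt [ 0.001 -0.    -1.   ] F [-0.6  0.1 -1.2] T [ 0.08 -0.    0.01] gap 0.0015
cup base [ 0.5796 -0.0952  0.0222] mid [ 0.5601 -0.0955  0.0572] axis [-0.487 -0.007  0.874] tilt 29.1 n 583 res 0.50
rel [ 0.0368 -0.0256 -0.0167] low edge z 0.012964465069239992
```

```bash
python3 -m jog '[[[0,0,-0.06],0,1],[[0,0,-0.06],0,1],[[0,0,-0.04],0,1],[[0,0,-0.04],0,1],[[0,0,-0.02],0,1],[[0,0,0],0,1]]' 30
python3 - <<'E'
from h import *
o=st(); p=np.array(o['position'])
b,A=seecup(cam('scene'),p+[.0359,-.0258,-.0168],np.array([-.474,-.004,.881])); print('rel',(b-p).round(4),'low edge z',b[2]-.019*np.sqrt(1-A[2]**2))
E
```

```text
t: 16.42
position: [0.5428, -0.0676, 0.029]
ee_rot: [0.999, 0.051, 0.0, -0.001]
wrist_force: [-5.0, 4.6, 14.6]
finger_gap: 0.0014
t 16.43 pos [ 0.5428 -0.0676  0.029 ] tool y deg 95.83 tilt [ 0.001  0.001 -1.   ] F [-5.   4.6 14.6] T [ 0.87  1.08 -0.04] gap 0.0014
cup base [ 0.5779 -0.0963  0.0122] mid [ 0.5596 -0.0946  0.0477] axis [-0.457  0.043  0.888] tilt 27.3 n 566 res 0.52
rel [ 0.0351 -0.0287 -0.0168] low edge z 0.003473892194820352
```

```bash
python3 -m jog '[[[0.04,0.004,0],0,1],[[0.04,0.004,0],0,1],[[0.04,0.004,0],0,1],[[0.04,0.004,0],0,1],[[0.04,0.004,0],0,1],[[0.04,0.004,0],0,1],[[0,0,0],0,1]]' 20
python3 - <<'E'
from h import *
o=st(); p=np.array(o['position'])
b,A=seecup(cam('scene'),p+[.0350,-.0278,-.0168],np.array([-.43,.03,.891])); print('rel',(b-p).round(4),'low edge z',b[2]-.019*np.sqrt(1-A[2]**2))
E
```

```text
t: 17.35
position: [0.5572, -0.066, 0.0296]
ee_rot: [0.999, 0.051, 0.003, -0.001]
wrist_force: [-0.4, 3.9, 12.4]
finger_gap: 0.0016
t 17.35 pos [ 0.5572 -0.066   0.0296] tool y deg 95.87 tilt [ 0.006  0.002 -1.   ] F [-0.4  3.9 12.4] T [ 1.01 -0.11  0.12] gap 0.0016
cup base [ 0.5928 -0.0921  0.0116] mid [ 0.5748 -0.0915  0.0473] axis [-0.451  0.015  0.892] tilt 26.8 n 560 res 0.55
rel [ 0.0356 -0.0261 -0.018 ] low edge z 0.0030249142954478087
```

```bash
python3 -m jog '[[[0,0,0],0,0.86],[[0.04,0.004,0],0,0.86],[[0.06,0.006,0],0,0.86],[[0.06,0.006,0],0,0.86],[[0.06,0.006,0],0,0.86],[[0.06,0.006,0],0,0.86],[[0.06,0.006,0],0,0.86],[[0,0,0],0,0.86]]' 20
python3 - <<'E'
from h import *
o=st(); p=np.array(o['position'])
c=cam('scene'); save(c,'s8.png',(250,150,450,270),4)
for t in (.7,.45,.25,0): seecup(c,np.array([.590,-.092,.010]),np.array([-t,0,np.sqrt(1-t*t)]))
E
```

```text
t: 18.4
position: [0.5717, -0.0667, 0.0274]
ee_rot: [0.999, 0.05, 0.0, -0.0]
wrist_force: [-0.2, 0.4, -0.4]
finger_gap: 0.0121
t 18.40 pos [ 0.5717 -0.0667  0.0274] tool y deg 95.75 tilt [ 0.  0. -1.] F [-0.2  0.4 -0.4] T [-0.05 -0.04 -0.02] gap 0.0121
cup base [ 0.5827 -0.0927  0.0069] mid [ 0.5568 -0.0901  0.0373] axis [-0.646  0.065  0.76 ] tilt 40.5 n 239 res 1.83
cup base [ 0.5907 -0.0955  0.004 ] mid [ 0.587  -0.0913  0.0436] axis [-0.092  0.105  0.99 ] tilt 8.0 n 508 res 0.75
cup base [ 0.5938 -0.0938  0.0052] mid [ 0.5882 -0.0905  0.0446] axis [-0.141  0.084  0.986] tilt 9.4 n 502 res 0.61
cup base [ 0.5943 -0.0931  0.0056] mid [ 0.5883 -0.0903  0.045 ] axis [-0.15   0.071  0.986] tilt 9.5 n 495 res 0.57
```

View pics/s8.png

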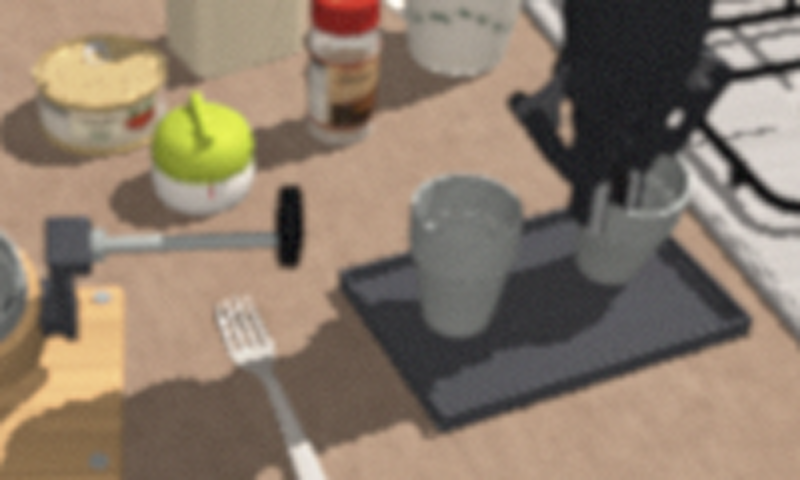

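```bash
python3 -m jog '[[[0.06,0.006,0],0,0.8],[[0.06,0.006,0],0,0.8],[[0.06,0.006,0],0,0.8],[[0,0,0],0,0.8]]' 20
python3 - <<'E'
from h import *
o=st(); c=cam('scene')
for t in (.25,0): seecup(c,np.array([.592,-.092,.005]),np.array([-t,0,np.sqrt(1-t*t)]))
E
```

```text
t: 18.95
position: [0.5806, -0.0659, 0.0273]
ee_rot: [0.999, 0.05, 0.0, 0.0]
wrist_force: [-0.0, -0.2, -0.4]
finger_gap: 0.0171
t 18.95 pos [ 0.5806 -0.0659  0.0273] tool y deg 95.74 tilt [ 0. -0. -1.] F [-0.  -0.2 -0.4] T [-0.01 -0.01 -0.02] gap 0.0171
cup base [ 0.5916 -0.0936  0.0014] mid [ 0.5946 -0.0886  0.041 ] axis [0.076 0.125 0.989] tilt 8.4 n 549 res 0.83
cup base [ 0.5959 -0.0909  0.0025] mid [ 0.5962 -0.0874  0.0423] axis [0.008 0.088 0.996] tilt 5.1 n 538 res 0.53
```

```bash
python3 -m jog '[[[0,0.04,0],0,0.65],[[0,0.04,0],0,0.6],[[0,0,0],0,0.6],[[0,0,0.3],0,0.6],[[0,0,0.5],0,0.6],[[0,0,0.5],0,0.6],[[0,0,0.5],0,0.6],[[0,0,0.5],0,0.6],[[0,0,0],0,0.6]]' 20
python3 - <<'E'
from h import *
o=st(); c=cam('scene'); d=cam('top')
for k in(c,d): seecup(k,np.array([.594,-.09,.003]),np.array([0,0,1.])); seecup(k,np.array([.584,.014,.003]),np.array([0,0,1.]))
E
```

```text
t: 20.12
position: [0.582, -0.062, 0.1453]
ee_rot: [0.999, 0.05, 0.003, 0.001]
wrist_force: [-0.0, -0.8, -1.3]
finger_gap: 0.0344
t 20.12 pos [ 0.582  -0.062   0.1453] tool y deg 95.73 tilt [ 0.005 -0.001 -1.   ] F [-0.  -0.8 -1.3] T [-0.   -0.04  0.02] gap 0.0344
cup base [ 0.5954 -0.0865  0.0035] mid [ 0.5965 -0.0854  0.0435] axis [0.027 0.028 0.999] tilt 2.2 n 893 res 0.55
cup base [0.5822 0.0115 0.0043] mid [0.5826 0.012  0.0443] axis [0.011 0.013 1.   ] tilt 1.0 n 934 res 0.53
cup base [ 0.5858 -0.0912  0.003 ] mid [ 0.5928 -0.0884  0.0423] axis [0.175 0.069 0.982] tilt 10.9 n 126 res 1.29
cup base [0.5845 0.0148 0.0072] mid [0.5852 0.0145 0.0472] axis [ 0.017 -0.007  1.   ] tilt 1.1 n 530 res 0.49
```

```bash
python3 -m jog '[[[0,0,0.5],0,0.65],[[0,0,0.5],0,0.65],[[-0.176,0.5,0],-0.285,0.65],[[-0.176,0.5,0],-0.285,0.65],[[-0.176,0.5,0],-0.285,0.65],[[-0.176,0.5,0],-0.285,0.65],[[-0.176,0.5,0],-0.285,0.65],[[-0.176,0.5,0],-0.285,0.65],[[-0.176,0.5,0],-0.285,0.65],[[-0.176,0.5,0],-0.285,0.65],[[0,0,0],0,0.65],[[0,0,0],0,0.65]]' 40
python3 - <<'E'
from h import *
o=st(); print(((np.array([.5117,.138,.1156])-o['position'])*20).round(3))
c=cam('scene'); W=cloud(c); L=(W-F)@R*1000; im=c['image'].max(2)
m=(L[...,1]<-140)&(L[...,1]>-185)&(abs(L[...,0]-33)<25)&(L[...,2]>148)&(L[...,2]<186)&(im<60); print(m.sum(),np.percentile(L[m],[3,50,97],axis=0).round(1).tolist())
E
```

```text
t: 21.72
position: [0.5099, 0.137, 0.1917]
ee_rot: [0.993, -0.121, -0.001, 0.001]
wrist_force: [-0.2, -0.7, -1.0]
finger_gap: 0.0296
t 21.73 pos [0.5099 0.137  0.1917] tool y deg 76.14 tilt [-0.001 -0.001 -1.   ] F [-0.2 -0.7 -1. ] T [ 0.   -0.01  0.02] gap 0.0296
[ 0.036  0.021 -1.521]
91 [[18.0, -163.5, 152.5], [24.5, -159.3, 179.0], [41.4, -155.2, 182.3]]
```

```bash
python3 -m jog '[[[0.036,0.02,-0.4],0,0.65],[[0,0,-0.5],0,0.65],[[0,0,-0.4],0,0.65],[[0,0,-0.22],0,0.65],[[0,0,0],0,0.65],[[0,0,0],0,1],[[0,0,0],0,1],[[0,0,0],0,1],[[0,0,0],0,1],[[0.04,0.16,0],0,1],[[0.04,0.16,0],0,1],[[0.04,0.16,0],0,1],[[0.04,0.16,0],0,1],[[0.04,0.16,0],0,1],[[0.035,0.14,0],0,1],[[0,0,0],0,1],[[0,0,0],0,1]]' 40
python3 - <<'E'
from h import *
o=st(); d=np.array(o['position'])-[.5224,.1818,.1154]; print('from home',d@ey*1000, 'force along y',np.dot(o['wrist_force'],ey))
E
```

```text
t: 23.9
position: [0.5232, 0.1838, 0.117]
ee_rot: [0.993, -0.121, -0.0, 0.002]
wrist_force: [-3.3, -7.2, 10.6]
finger_gap: 0.0111
t 23.90 pos [0.5232 0.1838 0.117 ] tool y deg 76.08 tilt [-0.001 -0.004 -1.   ] F [-3.3 -7.2 10.6] T [-1.38  0.64  0.06] gap 0.0111
from home 2.1629813025577045 force along y -7.784156352495846
```

```bash
python3 -m jog '[[[0.02,0.08,0],0,1],[[0,0,0],0,1],[[0,0,0],0,1]]' 60
python3 - <<'E'
from h import *
o=st(); d=np.array(o['position'])-[.5224,.1818,.1154]; print('from home',d@ey*1000, 'force along y',np.dot(o['wrist_force'],ey))
E
```

```text
t: 24.28
position: [0.5231, 0.1838, 0.1171]
ee_rot: [0.992, -0.122, -0.002, 0.005]
wrist_force: [-7.8, -15.9, 16.8]
finger_gap: 0.0106
t 24.27 pos [0.5231 0.1838 0.1171] tool y deg 75.96 tilt [-0.004 -0.01  -1.   ] F [ -7.8 -15.9  16.8] T [-3.12  1.59  0.12] gap 0.0106
from home 2.0828971185142025 force along y -17.309687462559808
```

```bash
python3 -m jog '[[[-0.02,-0.07,0],0,1],[[0,0,0],0,0.65],[[0,0,0],0,0.65],[[0,0,0],0,0.65],[[0,0,0.3],0,0.65],[[0,0,0.5],0,0.65],[[0,0,0.5],0,0.65],[[0,0,0.5],0,0.65],[[0,0,0.5],0,0.65],[[-0.1,-0.8,0],0,0.65],[[-0.1,-0.8,0],0,0.65],[[-0.2,-0.8,0],0,0.65],[[-0.2,-0.8,0],0,0.65],[[-0.2,-0.8,0],0,0.65],[[-0.2,-0.8,0],0,0.65],[[-0.2,-0.8,0],0,0.65],[[-0.1,-0.8,0],0,0.65],[[0,-0.8,0],0,0.65],[[0,-0.5,0],0,0.65],[[0,0,0],0,0.65]]' 40
python3 - <<'E'
from h import *
o=st(); c=cam('scene'); d=cam('top')
for k in(c,d):
    seecup(k,np.array([.594,-.088,.003]),np.array([0,0,1.])); seecup(k,np.array([.584,.014,.003]),np.array([0,0,1.])); seecup(k,Lw(33,0,26),ez)
    W=cloud(k); L=(W-F)@R*1000; im=k['image'].max(2)
    m=(L[...,1]<-90)&(L[...,1]>-185)&(abs(L[...,0]-33)<25)&(L[...,2]>148)&(L[...,2]<186)&(im<60); print('handle',m.sum(),np.percentile(L[m],[3,50,97],axis=0).round(1).tolist())
a=c['image'][170:300,195:435,::-1]; b=d['image'][160:290,200:440,::-1]
cv2.imwrite('pics/fin.png',np.vstack([cv2.resize(x,None,fx=2.3,fy=2.3,interpolation=cv2.INTER_CUBIC) for x in(a,b)]))
E
```

```text
t: 26.78
position: [0.4585, -0.2001, 0.2321]
ee_rot: [0.992, -0.122, 0.0, 0.0]
wrist_force: [-0.3, 1.1, -0.4]
finger_gap: 0.03
t 26.77 pos [ 0.4585 -0.2001  0.2321] tool y deg 75.95 tilt [ 0.001 -0.    -1.   ] F [-0.3  1.1 -0.4] T [0.01 0.01 0.04] gap 0.0300
cup base [ 0.5958 -0.0867  0.0035] mid [ 0.5968 -0.0855  0.0435] axis [0.026 0.031 0.999] tilt 2.3 n 886 res 0.57
cup base [0.5821 0.0115 0.0041] mid [0.5826 0.012  0.0441] axis [0.014 0.013 1.   ] tilt 1.1 n 925 res 0.49
cup base [0.6159 0.2776 0.039 ] mid [0.5966 0.2822 0.0737] axis [-0.484  0.115  0.868] tilt 29.8 n 762 res 0.49
handle 84 [[17.9, -115.8, 151.0], [26.6, -112.0, 179.0], [41.8, -108.1, 182.3]]
cup base [ 0.599  -0.0812  0.0068] mid [ 0.5995 -0.082   0.0468] axis [ 0.013 -0.021  1.   ] tilt 1.4 n 413 res 0.51
cup base [0.5851 0.0145 0.0073] mid [0.5854 0.0143 0.0473] axis [ 0.009 -0.004  1.   ] tilt 0.5 n 450 res 0.51
cup base [0.6186 0.28   0.0415] mid [0.599  0.2839 0.0761] axis [-0.489  0.1    0.866] tilt 30.0 n 437 res 0.52
handle 86 [[26.0, -115.4, 149.9], [42.4, -111.6, 178.0], [48.6, -106.6, 182.2]]
```

View pics/fin.png

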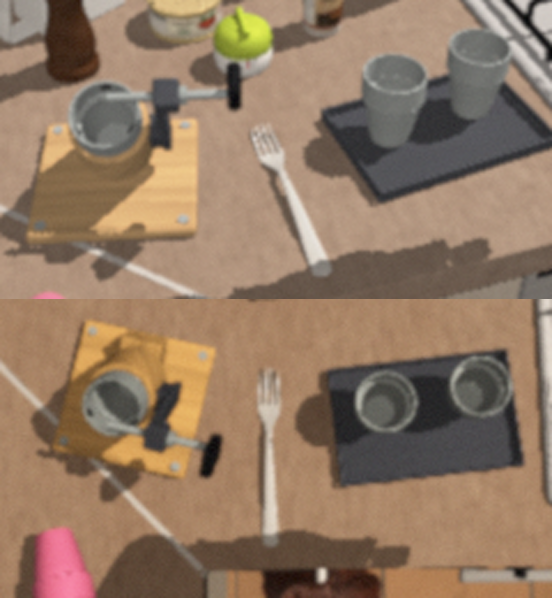

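```bash
python3 -c "
from workcell import arm
print(arm.job_done())"
```

```text
the job is handed in; nothing more can be done
None
```

The job is done and handed in at about 27 s on the robot's clock. The top mould stands upright in the empty half of the tray, and the keeper pin is back home.

**How it went**
- **Pin out:** I pulled it until the force rose with no further movement.
- **Grip on the mould:** The tool only turns about the vertical, so the advised ±x grip on the leaning collar was not possible. I pinched the collar wall at the stack's +y side instead, with one finger inside the mouth, and lifted the mould off along the stack's axis.
- **Standing it up:** I set it leaning in the tray. Dragging it upright while still gripped failed: the base slid about 15 mm along the tray floor. I then loosened the grip and tipped it upright with the finger inside the cup. After that I let go fully.
- **Pin home:** I pushed it back to its stop only after letting go of the mould. Travel from stop to stop was about 47.9 mm.

**Last checks**
- **Placed mould:** it reads 1.4° (top camera) and 2.3° (scene camera) off vertical, and the mould already in the tray reads 0.5° and 1.1°. Its base height matches that mould's to within 0.6 mm.
- **Left in place:** the lower mould and the tray mould are where they were, to within about 1 mm. The fork looks undisturbed in the final picture.

**What disagreed**
- The reported tool height was about 38 mm below the fingertips seen in the camera. I worked from the images.
- The two cameras differ by 3 to 6 mm on the placed mould's position.
- The pin handle ended about 2 mm further in than where it started.
- I never identified the kitchen timer in the pictures, so I did not check it separately.
- I viewed 13 pictures, three over the budget of 10.

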